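Slide the specimen carrier home in the slide reader

TASK

Pick up the blue slide carrier by its yellow grip, lay it flat on the slide reader's loading deck and slide it toe first under the overhang, against the sprung buffer, until the red-knobbed plunger has dropped into the carrier's notch and locks it fully home; then let go. The reader is delicate and its buffer bottoms hard about 4 mm after the plunger begins to drop: push on a millimetre or two so that it drops all the way; some 5 to 12 N of push is enough, so go gently, by feel, and once under the overhang never press the carrier on the reader with more than 20 N. Leave the slide box, dropper bottle and petri dish undisturbed.

Things in the scene. Friction and masses are not known exactly. Their poses are not given: they have to be found in the camera images.
- carrier: Loose blue slide carrier, 0.18 to 0.35 kg: a plate 76 (x) by 124 (y) by 11 (z) mm holding two glass slides. Origin on its underside, 55 mm from the toe end (y = +55) and 69 mm from the grip end (y = -69), z up. At the grip end a yellow grip block stands on the plate.
- carrier_toe (a point): Middle of the carrier's toe edge, at its underside (carrier x 0, y +55, z 0 mm). Axes as the carrier's.
- carrier_grip (a point): Middle of the yellow grip block (carrier x 0, y -61, z 34 mm). The block measures 18 (x) by 16 (y) mm and stands from 11 to 51 mm above the underside; take it from above, fingers on its +y and -y faces or on its x faces.
- carrier_notch (a point): Middle of the notch's mouth in the carrier's top (carrier x 0, y 23.25, z 11 mm). A 20 mm wide strip runs down the middle of the toe: a 25 degree ramp from the toe's end up to y = 36, a ridge (y 30 to 36), then the notch, y 16.5 to 30 mm, 8 mm deep.
- dock: Slide reader, fixed to the bench, in a new place and yaw each time. Origin on the bench below the middle of the overhang's front edge, z up. The carrier slides along the dock's +y with its axes parallel to the dock's. The aluminium deck's top is 24 mm above the bench, 124 mm wide (x), from y = -150 to +85 mm; beyond it a white housing 78 mm high, y 85 to 155.
- deck_entry (a point): Point on the deck's top, 87 mm before the overhang's edge (dock x 0, y -87, z 24 mm), a good place to lay the carrier's origin: the toe is then 32 mm short of the overhang. Guides 11 to 13 mm high on both sides: 81 mm apart for dock y > -15 mm, flaring towards -y to about 100 mm apart at y = -65.
- pocket_edge (a point): Point on the deck's top under the middle of the overhang's front edge (dock x 0, y 0, z 24 mm). Two white overhang bars, 13 mm clear above the deck, tops 19 mm above it, cover y 0 to 85 mm with a bevelled lip before them to y = -7; a 16 mm slot runs between them. Inside, hidden, a buffer (0.6 N/mm) meets the toe 3 mm before the plunger drops.
- plunger (a joint): Spring plunger with red knob in the overhang's slot. Value: lift in m; 0 = down (tip 4 mm above deck), 0.007 riding on the carrier's top, 0 again once dropped in the notch. The ramp lifts it (spring 1.5 to 2.5 N). It is clamped, anew each time, 18 to 46 mm behind the overhang's edge; so the carrier's toe ends 47 to 75 mm behind that edge.
- slide_box: Closed blue slide box, 87 by 64 by 23 mm, bystander. Origin at the centre of its underside.
- dropper: White dropper bottle with blue cap, 28 mm in diameter, 62 mm high, bystander. Origin at the centre of its underside.
- petri_dish: Open glass petri dish, 86 mm in diameter, 16 mm high, bystander. Origin at the centre of its underside.

How it is judged:
By the outcome, as a careful person would: the job done as asked, in the order asked, and still so for the second after the job is handed in, with the robot touching nothing.
It also fails if it takes over 70 s, if anything falls off the work surface, if the arm or the gripper's body presses on something with over 40 N, if the wrist force passes 120 N, or if a joint passes its speed limit or range.

ROBOT

A 6-joint arm with a two-finger parallel gripper is mounted at the origin on the work surface. World frame = base frame: x ahead of the robot, y to its left, z up, the work surface at z = 0. Lengths are in m, angles in degrees, forces in N, time in s.
With the tool pointing down it reaches from about 0.35 to 0.925 m from the base axis. Payload 6.4 kg.
Tool frame: the origin (TCP) lies at the very end of the fingers, on their centre line; the grasp point (between the pads) lies 19 mm behind it; z points along the fingers, y is the direction in which the jaws open and shut (so a half turn about z gives the same grasp; the last joint's range is limited). The gripper opens to 94 mm and grips with 3 to 60 N. Pads are 16 mm wide; open, the fingers measure 119 mm over their backs; the gripper's body (75 mm by 177 mm) begins 78 mm behind the grasp point.
Start: joints at [-81.939, 14.043, 89.255, -0, 76.702, -9.975], TCP at [0.201, -0.618, 0.205] pointing down, gripper open.
Joint ranges: [-179.41, 179.41], [-58.25, 129.5], [7.25, 145.43], [-54.29, 234.29], [11.92, 165.04], [-157.13, 157.13]. Speed limits (degrees/s): [147.25, 147.25, 180, 180, 180, 180].

INTERFACE

Orientations are given as a 3x3 rotation matrix whose columns are the frame's x, y, z axes.
In Python, from bench import robot, capture, camera_model gives the robot as it stands.
- The arm moves only by the shell command python3 -m pendant 'ROWS' [OPENING] [FORCE]. ROWS is JSON, one flat list of numbers, 4 for each row, row after row: the shift along the tool's x, y, z in mm, then the turn about the tool's z in rad. A call has 1 to 5 rows; each row shifts and turns the commanded pose from where the row before left it, along the tool's axes as they then stand; what a row does not reach is not made up. A row lasts 1/12 s, in which the tool goes at most 41.7 mm and 7.16 degrees, less where a joint would pass 70% of its speed; a pose out of reach is approached as far as the arm can. A call with a gripper value outside its range is refused whole. OPENING is the closure, from -1 (fully open) to 1 (shut), set as the call begins (- or left out, the last holds). The fingers move at their own pace and stop on an object; FORCE is the grip in N (left out, the last holds). Time passes only in rows, so rows that do not move let the fingers close. It gives the time, the measured TCP pose, the force and the opening at its end, in the units of the state.
- robot.get_obs(): the state, without advancing time (a new reading comes with each control period).
- capture(name): name is "scene" or "top"; returns the picture (480x640x3 uint8, red, green, blue); there is no depth.
- camera_model(name): a dict with "K" (3x3 intrinsics, pixels), "origin" and "rotation" of the camera in the world. Camera axes: x right, y down, z forward; pixel columns grow to the right and rows downward; lengths in m; the calibration is good to about 2 mm. A picture is of the moment at which its call begins. camera_model takes no time and is no camera call.
- robot.sign_off(): hands the job in, once; it reports no verdict.
The state is a dict: "clock": time; "joint_positions": joint angles; "joint_velocities": joint speeds; "joint_efforts": joint torques, N m; "eef_pos": TCP position; "tool_rot": TCP orientation; "ft_force": force on the tool from outside, world axes, zero at the start; "ft_torque": the same for the moment, N m; "grip_width": finger opening in m.
Only numpy, scipy, OpenCV 4.12 (cv2) and the standard library are available. Lean on these libraries where they do the work, as an engineer would, in place of code of your own. Each camera call takes 0.05 s, during which the arm holds its last target. There are 200 camera calls.

## Working session

There is one attempt and no reset: what is moved stays moved. The work goes in short steps, Python scripts to look and compute and a shell command to move; the robot and the scene stay as the last step left them, time stands still between calls to the robot, and variables do not carry over. Pictures are saved under pics/ and viewed, about 8 in all and at most 12, crops included, and the job is handed in when it is done.

```bash
mkdir -p pics; ls
python3 - <<'E'
from bench import robot,capture,camera_model
import cv2,numpy as np
np.set_printoptions(precision=4,suppress=True)
for n in("scene","top"):
    cv2.imwrite(f"pics/{n}0.png",capture(n)[:,:,::-1]); m=camera_model(n)
    print(n,*[np.array(m[k]) for k in("K","origin","rotation")],sep="\n")
o=robot.get_obs();print(o)
E
```

```text
pics
scene
[[622.3391   0.     327.6551]
 [  0.     622.3391 249.6971]
 [  0.       0.       1.    ]]
[1.1123 0.5754 0.6513]
[[-0.7252  0.4206 -0.5452]
 [ 0.6884  0.4276 -0.5858]
 [-0.0133 -0.8002 -0.5997]]
top
[[545.5837   0.     309.6541]
 [  0.     545.5837 237.407 ]
 [  0.       0.       1.    ]]
[ 0.5484 -0.0106  0.9556]
[[ 0.0021 -0.999   0.045 ]
 [-1.     -0.0022 -0.0024]
 [ 0.0025 -0.045  -0.999 ]]
{'clock': 0.1, 'joint_positions': array([-81.9387,  14.0789,  89.3153,  -0.0013,  76.7027,  -9.9745]), 'joint_velocities': array([-0.0504, -0.0299, -0.1017, -0.0642,  0.0384,  0.0383]), 'joint_efforts': array([  0.0003, -41.6913, -31.5527,   0.0687,   0.0309,  -0.    ]), 'eef_pos': array([ 0.2012, -0.6175,  0.2045]), 'tool_rot': array([[ 0.9509,  0.3096, -0.0003],
       [ 0.3096, -0.9509,  0.0017],
       [ 0.0003, -0.0017, -1.    ]]), 'ft_force': array([-0.4032,  0.4762, -1.2943]), 'ft_torque': array([-0.0169, -0.0484, -0.0011]), 'grip_width': 0.09391924122612526}
```

View pics/top0.png

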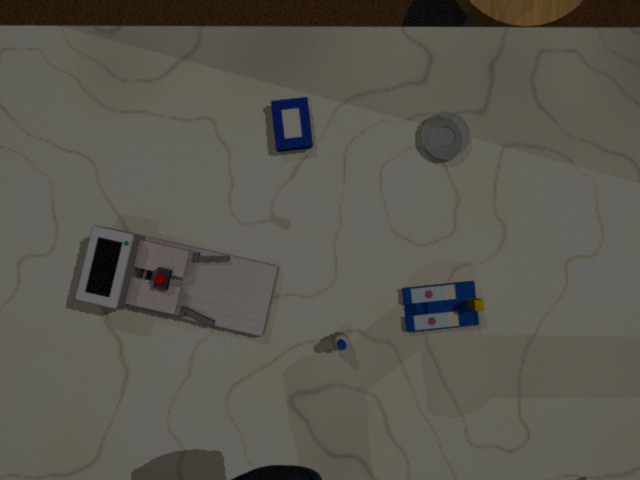

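View pics/scene0.png

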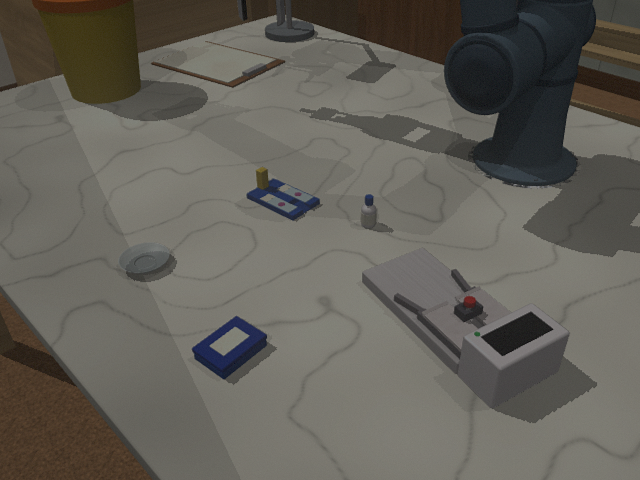

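The top view shows the carrier at about (440,307) with its yellow grip at (477,305), toe pointing left. The reader is at (180,280) with the red knob at (160,280) and its open deck end on the right. The dropper is at (340,343), the slide box at (292,125) and the dish at (441,137). Next I'll measure from an enlarged crop.

```bash
cat > h.py <<'E'
import numpy as np,cv2
from bench import robot,capture,camera_model
np.set_printoptions(precision=4,suppress=True)
def ray(n,p,z):
    m=camera_model(n);R=np.array(m["rotation"]);o=np.array(m["origin"])
    d=R@np.linalg.inv(m["K"])@[p[0],p[1],1];return o+d*(z-o[2])/d[2]
def proj(n,P):
    m=camera_model(n);q=np.array(m["K"])@np.array(m["rotation"]).T@(np.array(P)-m["origin"]);return q[:2]/q[2]
def mask(img,lo,hi):
    return cv2.inRange(cv2.cvtColor(img,cv2.COLOR_RGB2HSV),lo,hi)
def blob(m,near,rad):
    c=np.zeros_like(m);cv2.circle(c,near,rad,255,-1);m=m&c
    return cv2.findNonZero(m).reshape(-1,2).astype(np.float32)
E
python3 - <<'E'
from h import *
t=cv2.imread("pics/top0.png");s=cv2.imread("pics/scene0.png")
a=np.clip(cv2.resize(t[215:345,70:290],None,fx=3.6,fy=3.6,interpolation=cv2.INTER_CUBIC)*1.6,0,255).astype(np.uint8)
b=np.clip(cv2.resize(t[275:340,390:500],None,fx=1.9,fy=1.9,interpolation=cv2.INTER_CUBIC)*1.8,0,255).astype(np.uint8)
cv2.imwrite("pics/c1.png",a)
rgb=t[:,:,::-1].copy()
bm=blob(mask(rgb,(105,120,40),(130,255,255)),(440,307),55)
r=cv2.minAreaRect(bm);bx=cv2.boxPoints(r);print("blue rect",r,bx)
for p in bx: print(ray("top",p,.011))
print("centre",ray("top",r[0],.011))
for n,near in(("top",(477,305)),("scene",(262,178))):
    im=cv2.imread(f"pics/{n}0.png")[:,:,::-1].copy()
    y=blob(mask(im,(18,120,60),(35,255,255)),near,20);print(n,"yellow",len(y),y.min(0),y.max(0),y.mean(0),cv2.minAreaRect(y))
for n,near in(("top",(160,280)),("scene",(470,300))):
    im=cv2.imread(f"pics/{n}0.png")[:,:,::-1].copy()
    h=mask(im,(0,150,80),(8,255,255))|mask(im,(172,150,80),(180,255,255))
    y=blob(h,near,15);print(n,"red",len(y),y.mean(0))
E
```

```text
blue rect ((440.19830322265625, 306.06402587890625), (44.049312591552734, 72.0191421508789), 83.92753601074219) [[402.0609 287.9723]
 [473.6759 280.3536]
 [478.3357 324.1558]
 [406.7207 331.7744]]
[ 0.5039 -0.1726  0.011 ]
[ 0.5173 -0.2965  0.011 ]
[ 0.442  -0.3036  0.011 ]
[ 0.4288 -0.1802  0.011 ]
centre [ 0.4729 -0.2382  0.011 ]
top yellow 100 [474. 299.] [483. 310.] [478.75 304.69] ((478.5, 304.5), (11.0, 9.0), 90.0)
scene yellow 119 [256. 167.] [267. 188.] [260.7143 177.084 ] ((262.0, 177.50001525878906), (20.895780563354492, 10.447890281677246), 84.2894058227539)
top red 66 [159.1667 278.5303]
scene red 57 [469.5263 299.6491]
```

View pics/c1.png

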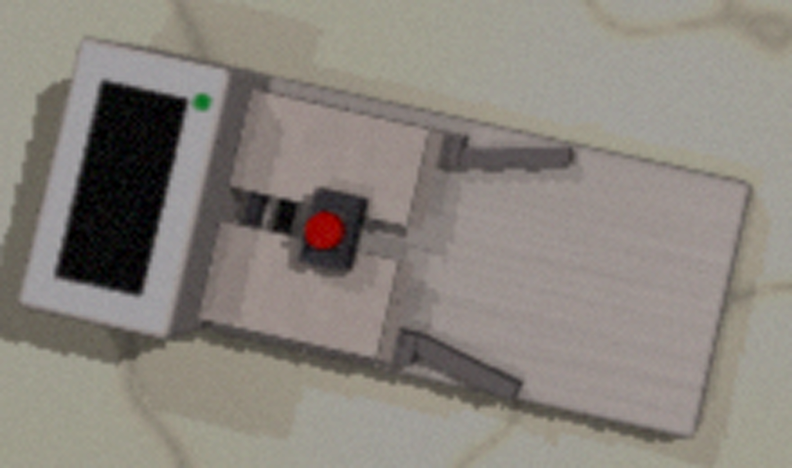

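The crop shows the deck's open-end corners at crop (750,183) and (692,436). The housing-top corners are at (86,38), (228,70), (168,335) and (22,303), and the overhang bars' front edges run roughly from (430,130) to (385,360).

Run:
```python
from h import *
f=lambda p:np.array(p)/3.6+[70,215]-[.4,.4]
A=ray("top",f((750,183)),.024);B=ray("top",f((692,436)),.024)
H=[ray("top",f(p),.078) for p in((86,38),(228,70),(168,335),(22,303))]
print("deck",A,B,np.linalg.norm(A-B)); print("housing",*H)
print([np.linalg.norm(H[i]-H[(i+1)%4]) for i in range(4)])
# fit dock pose (rigid 2D) to model points
M=np.array([[62,-150],[-62,-150],[62,155],[62,85],[-62,85],[-62,155]])/1e3
# image top = world +x ; dock +y = world +y => dock +x = world +x
P=np.array([A,B,*H])[:,:2]
def fit(M,P):
    m,p=M.mean(0),P.mean(0);U,S,V=np.linalg.svd((M-m).T@(P-p));R=(U@V).T;return R,p-R@m
R,t=fit(M,P);print("dock",t,"yaw",np.degrees(np.arctan2(R[1,0],R[0,0])),"res mm",(P-(M@R.T+t))*1e3)
print("deck_entry",R@[0,-.087]+t)
for n,p in(("bars",(430,130)),("bars",(385,360))):
    q=ray("top",f(p),.043);print((R.T@(q[:2]-t))*1e3)
# red knob triangulation
import itertools
o=[];d=[]
def tri(p1,p2):
    A=np.zeros((3,3));b=np.zeros(3)
    for n,p in(("top",p1),("scene",p2)):
        a=ray(n,p,0);c=np.array(camera_model(n)["origin"]);d=(a-c)/np.linalg.norm(a-c);Q=np.eye(3)-np.outer(d,d);A+=Q;b+=Q@c
    return np.linalg.solve(A,b)
k=tri((159.17,278.53),(469.5,299.6));print("knob",k,R.T@(k[:2]-t))
print("grip top",ray("top",(478.7,304.7),.049))
y=tri((478.7,304.7),(261.5,169.5));print("grip tri",y)
print("scene grip mid",ray("scene",(261,177.2),.031))
C=np.array([.4729,-.2382]);u=np.array([-.107,.994]);g=C-.054*u;print("grip from plate",g, [proj(n,[*g,.034]) for n in("top","scene")])
```

```text
deck [0.5424 0.0412 0.024 ] [0.4234 0.0679 0.024 ] 0.12199477952445546
housing [0.6069 0.3354 0.078 ] [0.5927 0.2717 0.078 ] [0.4748 0.2964 0.078 ] [0.4888 0.3615 0.078 ]
[np.float64(0.06526190610875947), np.float64(0.12049674740717428), np.float64(0.06659636263075507), np.float64(0.12094293398570741)]
dock [0.515  0.1997] yaw -12.443847251474509 res mm [[-0.8542  1.2829]
 [ 1.2067  1.3125]
 [-2.0671 -2.3047]
 [-1.1754  2.3508]
 [ 1.9685  0.3069]
 [ 0.9215 -2.9484]]
deck_entry [0.4963 0.1148]
[52.9018  0.481 ]
[-55.066  -3.377]
knob [0.5212 0.2309 0.069 ] [-0.0007  0.0317]
grip top [ 0.4783 -0.2928  0.049 ]
grip tri [ 0.4781 -0.2923  0.0499]
scene grip mid [ 0.4779 -0.2959  0.031 ]
grip from plate [ 0.4787 -0.2919] [array([475.3565, 303.7967]), array([261.8418, 176.7441])]
```

```bash
python3 -m pendant '[30.3,-18.6,0,0,30.3,-18.6,0,0,30.3,-18.6,0,0,30.3,-18.6,0,0,30.3,-18.6,0,0]' 0.1 
python3 -m pendant '[30.3,-18.6,0,0,30.3,-18.6,0,0,30.3,-18.6,0,0,30.3,-18.6,0,0,30.3,-18.6,0,0]'
python3 -m pendant '[30.3,-18.6,0,0,30.3,-18.6,0,0,0,0,30,0.07,0,0,30,0.07,0,0,30,0.067]'
python3 -m pendant '[0,0,10,0,0,0,0,0,0,0,0,0]'
python3 - <<'E'
from h import *
o=robot.get_obs();R=o["tool_rot"];p=o["eef_pos"];print(o["clock"],p,R,o["ft_force"],o["grip_width"],o["joint_positions"])
print("to go, tool mm",R.T@(np.array([.4783,-.2922,.015])-p)*1e3,"turn deg",np.degrees(np.arctan2(R[1,1],R[0,1]))+83.85)
cv2.imwrite("pics/top1.png",capture("top")[200:400,340:560,::-1].repeat(3,0).repeat(3,1))
E
```

```text
clock: 0.52
eef_pos: [0.3172, -0.4811, 0.2049]
tool_rot: [[0.951, 0.309, -0.0], [0.309, -0.951, 0.001], [0.0, -0.001, -1.0]]
ft_force: [1.0, -0.2, 0.7]
grip_width: 0.0639
clock: 0.93
eef_pos: [0.4325, -0.3457, 0.2051]
tool_rot: [[0.951, 0.309, -0.0], [0.309, -0.951, 0.0], [-0.0, -0.001, -1.0]]
ft_force: [-0.4, -1.4, -0.2]
grip_width: 0.0421
clock: 1.35
eef_pos: [0.4785, -0.2925, 0.1146]
tool_rot: [[0.994, 0.106, 0.001], [0.106, -0.994, -0.001], [0.001, 0.001, -1.0]]
ft_force: [-0.9, 0.5, -0.3]
grip_width: 0.0421
clock: 1.6
eef_pos: [0.478, -0.2935, 0.1058]
tool_rot: [[0.994, 0.109, -0.0], [0.109, -0.994, 0.0], [-0.0, -0.0, -1.0]]
ft_force: [0.1, 1.1, 0.6]
grip_width: 0.0422
1.6 [ 0.478  -0.2935  0.1058] [[ 0.9941  0.1087 -0.0001]
 [ 0.1087 -0.9941  0.0002]
 [-0.0001 -0.0002 -1.    ]] [0.0605 1.0501 0.6442] 0.04215055202544759 [-43.1344   8.6788 106.5837   0.0042  64.7481  40.6227]
to go, tool mm [ 0.4869 -1.2156 90.8454] turn deg 0.0910923181639447
```

```bash
python3 -m pendant '[0.5,-1.2,25,0,0,0,25,0,0,0,20,0,0,0,12,0,0,0,0,0]'
python3 -m pendant '[0,0,5,0,0,0,2.5,0,0,0,0,0]'
python3 -m pendant '[0,0,0,0,0,0,0,0,0,0,0,0,0,0,0,0,0,0,0,0]' 1 25
python3 -m pendant '[0,0,0,0,0,0,0,0,0,0,0,0]'
python3 - <<'E'
from h import *
cv2.imwrite("pics/t2.png",np.clip(np.hstack([cv2.resize(capture("top")[250:370,380:520,::-1],None,fx=2.8,fy=2.8),cv2.resize(capture("scene")[120:240,200:340,::-1],None,fx=2.8,fy=2.8)])*1.6,0,255))
E
```

```text
clock: 2.07
eef_pos: [0.4777, -0.2917, 0.0225]
tool_rot: [[0.994, 0.108, -0.002], [0.108, -0.994, 0.001], [-0.001, -0.002, -1.0]]
ft_force: [0.1, 0.6, -0.3]
grip_width: 0.0425
clock: 2.32
eef_pos: [0.4789, -0.2927, 0.017]
tool_rot: [[0.994, 0.108, 0.001], [0.108, -0.994, -0.001], [0.001, 0.001, -1.0]]
ft_force: [-0.1, -0.1, 0.2]
grip_width: 0.0424
clock: 2.73
eef_pos: [0.4785, -0.2922, 0.0163]
tool_rot: [[0.994, 0.108, 0.0], [0.108, -0.994, -0.0], [0.0, 0.0, -1.0]]
ft_force: [-0.2, -0.2, 0.7]
grip_width: 0.0157
clock: 2.98
eef_pos: [0.4785, -0.2922, 0.0163]
tool_rot: [[0.994, 0.108, 0.0], [0.108, -0.994, -0.0], [0.0, 0.0, -1.0]]
ft_force: [0.0, 0.3, 1.6]
grip_width: 0.016[ WARN:0@5.097] global loadsave.cpp:1063 imwrite_ Unsupported depth image for selected encoder is fallbacked to CV_8U.
```

View pics/t2.png

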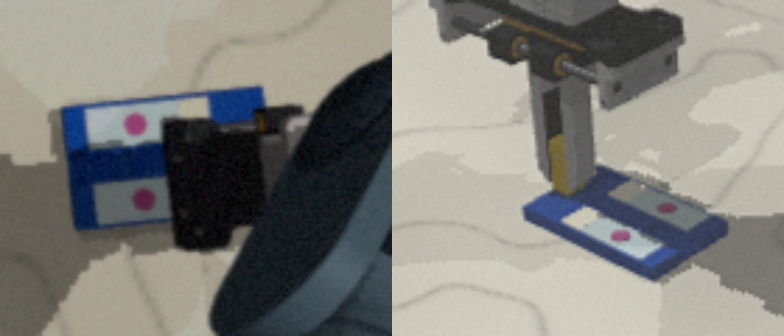

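Both fingers are on the grip block's ±y faces (width 16.0 mm) and the carrier is still flat. Next I'll lift, carry it over and turn.

```bash
python3 -m pendant '[0,0,-8,0,0,0,-15,0,0,0,-22,0,0,0,-25,0,0,0,-25,0]' - 40
python3 -m pendant '[0,0,-15,0,1,-8,0,0,2,-16,0,0,3,-24.6,0,0,3,-24.6,0,0]'
python3 -m pendant '[3,-24.6,0,0,3,-24.6,0,0,3,-24.6,0,0,3,-24.6,0,0,3,-24.6,0,0]'
python3 -m pendant '[3,-24.6,0,0,3,-24.6,0,0,3,-24.6,0,0,3,-24.6,0,0,3,-24.6,0,0]'
python3 -m pendant '[3,-24.6,0,0,2,-16,0,0,1,-8,0,0,0,0,0,0.05,0,0,0,0.06]'
python3 -m pendant '[0,0,0,0.06,0,0,0,0.06,0,0,0,0.05,0,0,0,0.045,0,0,0,0]'
python3 -m pendant '[0,0,0,0,0,0,0,0]'
python3 - <<'E'
from h import *
o=robot.get_obs();R=o["tool_rot"];p=o["eef_pos"];print(o["clock"],p,o["ft_force"],o["grip_width"])
print("to go, tool mm",R.T@(np.array([.4831,.0552,.0403])-p)*1e3,"turn deg",np.degrees(np.arctan2(R[1,1],R[0,1]))+102.44)
cv2.imwrite("pics/t3.png",np.clip(np.hstack([cv2.resize(capture("top")[215:345,70:290,::-1],None,fx=1.8,fy=1.8),cv2.resize(capture("scene")[130:400,290:600,::-1],None,fx=1.25,fy=1.25)[:234]])*1.6,0,255).astype(np.uint8))
E
```

```text
clock: 3.5
eef_pos: [0.4773, -0.2912, 0.1111]
tool_rot: [[0.994, 0.108, -0.002], [0.108, -0.994, 0.002], [-0.002, -0.002, -1.0]]
ft_force: [-0.2, 0.8, -2.8]
grip_width: 0.0163
clock: 3.92
eef_pos: [0.4776, -0.2155, 0.1234]
tool_rot: [[0.994, 0.107, -0.004], [0.107, -0.994, 0.003], [-0.003, -0.003, -1.0]]
ft_force: [-0.2, 1.0, -3.0]
grip_width: 0.016
clock: 4.33
eef_pos: [0.4786, -0.0911, 0.1233]
tool_rot: [[0.994, 0.108, -0.005], [0.108, -0.994, 0.002], [-0.004, -0.003, -1.0]]
ft_force: [0.8, 0.4, -2.5]
grip_width: 0.0157
clock: 4.75
eef_pos: [0.4799, 0.0322, 0.1234]
tool_rot: [[0.994, 0.108, -0.005], [0.108, -0.994, 0.001], [-0.005, -0.002, -1.0]]
ft_force: [0.4, -0.4, -3.0]
grip_width: 0.0156
clock: 5.17
eef_pos: [0.4814, 0.0796, 0.124]
tool_rot: [[1.0, -0.003, -0.004], [-0.003, -1.0, 0.0], [-0.004, -0.0, -1.0]]
ft_force: [0.2, 0.2, -2.0]
grip_width: 0.0158
clock: 5.58
eef_pos: [0.4817, 0.0787, 0.1242]
tool_rot: [[0.976, -0.216, -0.004], [-0.216, -0.976, 0.0], [-0.003, 0.001, -1.0]]
ft_force: [-0.3, 0.8, -1.7]
grip_width: 0.0157
clock: 5.75
eef_pos: [0.4825, 0.0786, 0.1251]
tool_rot: [[0.977, -0.215, -0.002], [-0.215, -0.977, 0.0], [-0.002, 0.0, -1.0]]
ft_force: [-0.0, -0.4, -2.8]
grip_width: 0.0158
5.75 [0.4825 0.0786 0.1251] [-0.0193 -0.3852 -2.7979] 0.01581008316579558
to go, tool mm [ 5.7264 22.7233 84.7837] turn deg 0.05167738453810955
```

View pics/t3.png

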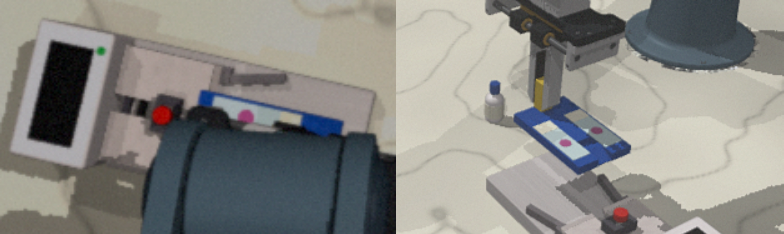

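The carrier hangs level over the deck, with the knob and guides visible. I overshot by one row (22 mm), so I'll move back, then lower.

```bash
python3 -m pendant '[3,11,0,0,2.7,11.7,5,0,0,0,20,0,0,0,25,0,0,0,15,0]'
python3 -m pendant '[0,0,8,0,0,0,3,0,0,0,0,0,0,0,0,0]'
python3 - <<'E'
from h import *
o=robot.get_obs();R=o["tool_rot"];p=o["eef_pos"];print(o["clock"],p,o["ft_force"],o["grip_width"])
print("to go, tool mm",R.T@(np.array([.4831,.0552,.0403])-p)*1e3)
t=capture("top");s=capture("scene");cv2.imwrite("pics/top4.png",t[:,:,::-1]);cv2.imwrite("pics/scene4.png",s[:,:,::-1])
cv2.imwrite("pics/t4.png",np.clip(np.vstack([cv2.resize(s[200:340,330:540,::-1],None,fx=3,fy=3),cv2.resize(t[235:345,130:340,::-1],None,fx=3,fy=3)[:180]])*1.6,0,255).astype(np.uint8))
E
```

```text
clock: 6.27
eef_pos: [0.4832, 0.0542, 0.0592]
tool_rot: [[0.976, -0.216, -0.002], [-0.216, -0.976, -0.0], [-0.002, 0.0, -1.0]]
ft_force: [-0.1, 0.3, -2.6]
grip_width: 0.0159
clock: 6.6
eef_pos: [0.485, 0.0548, 0.0509]
tool_rot: [[0.977, -0.215, 0.002], [-0.215, -0.977, -0.0], [0.002, -0.0, -1.0]]
ft_force: [0.3, -0.4, -1.6]
grip_width: 0.0159
6.6 [0.485  0.0548 0.0509] [ 0.2542 -0.4156 -1.6469] 0.015889593489009823
to go, tool mm [-1.9504  0.0348 10.6075]
```

View pics/t4.png

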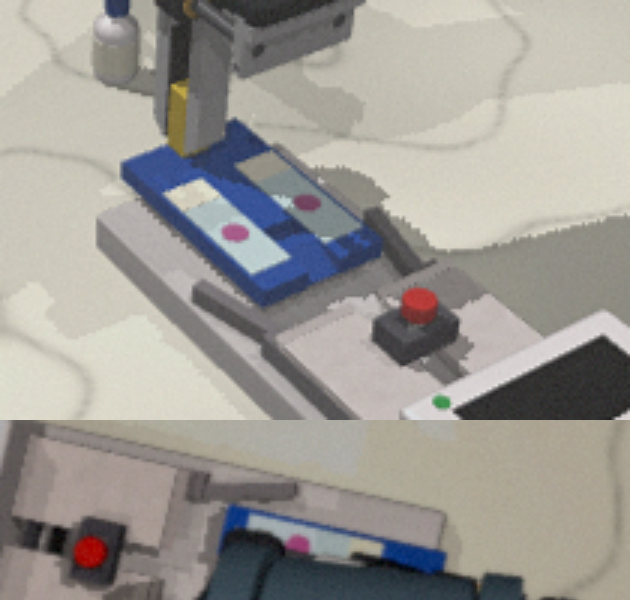

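The carrier is centred behind the flared guides, the toe short of the overhang lip, about 10 mm above the deck. I'll lower by feel.

```bash
python3 -m pendant '[0,0,4,0,0,0,3,0,0,0,0,0,0,0,0,0]'
python3 -m pendant '[0,0,2,0,0,0,0,0,0,0,0,0]' | grep -E "eef|force"
python3 -m pendant '[0,0,1,0,0,0,0,0,0,0,0,0]'| grep -E "eef|force"
python3 - <<'E'
from h import *
o=robot.get_obs();R=o["tool_rot"];p=o["eef_pos"];print(o["clock"],p,o["ft_force"],o["ft_torque"])
print("to go, tool mm",R.T@(np.array([.4831,.0552,.0403])-p)*1e3)
E
```

```text
clock: 7.03
eef_pos: [0.4838, 0.0552, 0.0427]
tool_rot: [[0.977, -0.215, -0.001], [-0.215, -0.977, 0.0], [-0.001, 0.0, -1.0]]
ft_force: [-0.5, -0.5, -2.4]
grip_width: 0.0156
eef_pos: [0.484, 0.0551, 0.0409]
ft_force: [0.3, -0.2, -2.6]
eef_pos: [0.4844, 0.0551, 0.0403]
ft_force: [0.1, -1.0, 0.7]
7.5333 [0.4844 0.0551 0.0403] [ 0.1396 -0.9683  0.672 ] [-0.0015  0.0993  0.0324]
to go, tool mm [-1.2631  0.1587 -0.0457]
```

```bash
python3 -m pendant '[-0.6,-3,0,0,-0.6,-3,0,0,0,-3,0,0,0,-3,0,0,0,0,0,0]'| grep -E "eef|force"
python3 -m pendant '[0,-2,0,0,0,-2,0,0,0,-2,0,0,0,-2,0,0,0,0,0,0]'| grep -E "eef|force"
python3 - <<'E'
from h import *
o=robot.get_obs();R=o["tool_rot"];p=o["eef_pos"];print(o["clock"],p,"ft tool",R.T@o["ft_force"],o["ft_torque"])
a=np.radians(-12.44);D=np.array([[np.cos(a),-np.sin(a)],[np.sin(a),np.cos(a)]]);print("dock grip mm",D.T@(p[:2]-[.515,.1997])*1e3)
s=capture("scene");cv2.imwrite("pics/t5.png",np.clip(cv2.resize(s[220:330,380:500,::-1],None,fx=5,fy=5,interpolation=cv2.INTER_CUBIC)*1.6,0,255).astype(np.uint8))
E
```

```text
eef_pos: [0.4859, 0.0677, 0.0403]
ft_force: [-0.2, 0.6, 1.7]
eef_pos: [0.4877, 0.0751, 0.0403]
ft_force: [-0.3, -1.5, 3.8]
8.3667 [0.4877 0.0751 0.0403] ft tool [ 0.0083  1.5116 -3.8415] [-0.264   0.1656  0.0472]
dock grip mm [   0.1432 -127.5367]
```

View pics/t5.png

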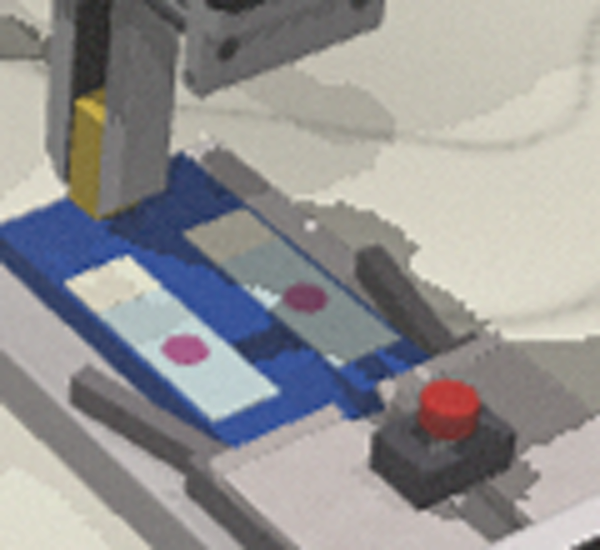

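The toe is about 4 mm short of the lip, centred between the guides, with forces low. I'll ease the downward load slightly and slide on, watching the side force.

```bash
python3 -m pendant '[0,-2,-0.5,0,0,-2,0,0,0,-2,0,0,0,0,0,0]'| grep -E "eef|force"
python3 -m pendant '[0,-2,0,0,0,-2,0,0,0,-2,0,0,0,-2,0,0,0,0,0,0]'| grep -E "eef|force"
python3 -m pendant '[0,-2,0,0,0,-2,0,0,0,-2,0,0,0,-2,0,0,0,0,0,0]'| grep -E "eef|force"
python3 - <<'E'
from h import *
o=robot.get_obs();R=o["tool_rot"];p=o["eef_pos"];print(o["clock"],p,"ft tool",R.T@o["ft_force"],R.T@o["ft_torque"])
a=np.radians(-12.44);D=np.array([[np.cos(a),-np.sin(a)],[np.sin(a),np.cos(a)]]);print("dock grip mm",D.T@(p[:2]-[.515,.1997])*1e3)
E
```

```text
eef_pos: [0.4884, 0.0812, 0.0402]
ft_force: [0.6, 0.8, -0.2]
eef_pos: [0.4901, 0.0891, 0.0403]
ft_force: [-0.3, -0.0, 0.2]
eef_pos: [0.4919, 0.0969, 0.0403]
ft_force: [-0.3, 1.1, -1.1]
9.5833 [0.4919 0.0969 0.0403] ft tool [-0.5371 -0.9803  1.0547] [ 0.0779  0.0008 -0.0094]
dock grip mm [  -0.4549 -105.3874]
```

```bash
cat > st.py <<'E'
from h import *
o=robot.get_obs();R=o["tool_rot"];p=o["eef_pos"]
a=np.radians(-12.44);D=np.array([[np.cos(a),-np.sin(a)],[np.sin(a),np.cos(a)]]);g=D.T@(p[:2]-[.515,.1997])*1e3
print(o["clock"],"z",p[2],"ft tool",R.T@o["ft_force"],"grip dock",g,"toe",g[1]+116, "w",o["grip_width"])
E
python3 -m pendant '[0,-2,0,0,0,-2,0,0,0,-2,0,0,0,-2,0,0,0,0,0,0]'>/dev/null; python3 st.py
python3 -m pendant '[0,-2,0,0,0,-2,0,0,0,-2,0,0,0,-2,0,0,0,0,0,0]'>/dev/null; python3 st.py
python3 -m pendant '[0,-2,0,0,0,-2,0,0,0,-2,0,0,0,-2,0,0,0,0,0,0]'>/dev/null; python3 st.py
```

```text
10.0 z 0.04029632198079747 ft tool [ 0.3373 -1.8209  1.3495] grip dock [ -0.4248 -97.4639] toe 18.536068973006508 w 0.015847460425687784
10.4167 z 0.04038049700362451 ft tool [ 0.0884 -0.0962  2.1674] grip dock [ -0.3335 -89.523 ] toe 26.477042399232516 w 0.015804802227427465
10.8333 z 0.04047185698364432 ft tool [-0.3939  0.4726  2.4194] grip dock [ -0.2321 -81.5062] toe 34.493777759390255 w 0.015735785058446333
```

```bash
python3 -m pendant '[0,-2,0,0,0,-2,0,0,0,-2,0,0,0,0,0,0]'>/dev/null; python3 st.py
python3 -m pendant '[0,-2,0,0,0,-2,0,0,0,-2,0,0,0,0,0,0]'>/dev/null; python3 st.py
python3 -m pendant '[0,-2,0,0,0,-2,0,0,0,0,0,0]'>/dev/null; python3 st.py
python3 -m pendant '[0,-2,0,0,0,0,0,0,0,0,0,0]'>/dev/null; python3 st.py
python3 - <<'E'
from h import *
t=capture("top");s=capture("scene")
cv2.imwrite("pics/t6.png",np.clip(np.hstack([cv2.resize(s[230:350,400:520,::-1],None,fx=4,fy=4),cv2.resize(t[240:320,130:210,::-1],None,fx=3.5,fy=6)])*1.6,0,255).astype(np.uint8))
im=s;h=mask(im,(0,150,80),(8,255,255))|mask(im,(172,150,80),(180,255,255));y=blob(h,(469,297),15);print("red scene",len(y),y.mean(0))
E
```

```text
11.1667 z 0.040363226043698366 ft tool [-0.0448  1.6609  3.8088] grip dock [ -0.2679 -75.6346] toe 40.3654334308204 w 0.015701998424372598
11.5 z 0.04032370896372571 ft tool [0.397  1.0521 3.688 ] grip dock [ -0.3357 -69.4255] toe 46.57451437748132 w 0.015493736681622043
11.75 z 0.04026723595534043 ft tool [-0.3077  0.1241  2.0929] grip dock [ -0.4375 -65.1018] toe 50.89819155596031 w 0.015829116919858513
12.0 z 0.04031015221088494 ft tool [ 0.6377 -1.6895  3.8742] grip dock [ -0.4042 -63.2329] toe 52.76710237644516 w 0.015798130306599226
red scene 41 [468.8781 296.7317]
```

View pics/t6.png

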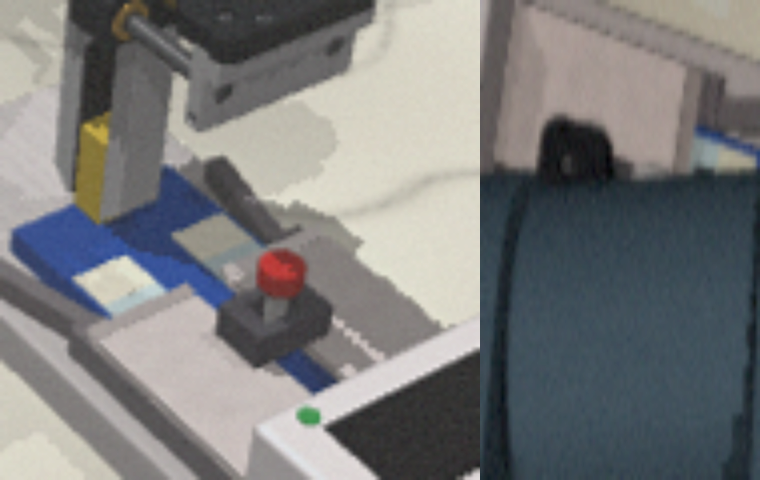

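The stem is visible and the knob is raised, so the plunger is riding on the carrier. From here I'll take 1 mm steps, watching the force and the knob's image row.

```bash
cat >> st.py <<'E'
im=capture("scene");h=mask(im,(0,120,60),(8,255,255))|mask(im,(172,120,60),(180,255,255));y=blob(h,(469,297),15);print("   red",len(y),y.mean(0),y.min(0)[1],y.max(0)[1])
E
python3 - <<'E'
from h import *
im=cv2.imread("pics/scene0.png")[:,:,::-1].copy();h=mask(im,(0,120,60),(8,255,255))|mask(im,(172,120,60),(180,255,255));y=blob(h,(469,297),15);print("down ref",len(y),y.mean(0),y.min(0)[1],y.max(0)[1])
E
python3 -m pendant '[0,-1,0,0,0,-1,0,0,0,0,0,0]'>/dev/null; python3 st.py
python3 -m pendant '[0,-1,0,0,0,0,0,0,0,0,0,0]'>/dev/null; python3 st.py
python3 -m pendant '[0,-1,0,0,0,0,0,0,0,0,0,0]'>/dev/null; python3 st.py
```

```text
down ref 109 [469.3028 301.4954] 296.0 307.0
12.35 z 0.040433172782991994 ft tool [-1.0414  0.6178  3.9053] grip dock [ -0.2646 -61.8639] toe 54.13609754805351 w 0.01591917675391981
   red 111 [469.6667 298.009 ] 293.0 303.0
12.65 z 0.04038023887354729 ft tool [0.5284 0.226  5.0076] grip dock [ -0.2759 -60.7004] toe 55.29958407710085 w 0.015831568393395987
   red 109 [469.8165 297.8991] 293.0 303.0
12.95 z 0.04036200406739821 ft tool [ 0.8074 -1.1263  5.534 ] grip dock [ -0.3281 -59.5878] toe 56.41215166358452 w 0.01570458324586039
   red 110 [469.8909 297.9636] 293.0 303.0
```

```bash
for i in 1; do python3 -m pendant '[0,-1,0,0,0,0,0,0,0,0,0,0]'>/dev/null; python3 st.py; done
python3 -m pendant '[0,-0.7,0,0,0,0,0,0,0,0,0,0]'>/dev/null; python3 st.py
python3 -m pendant '[0,-0.7,0,0,0,0,0,0,0,0,0,0]'>/dev/null; python3 st.py
python3 -m pendant '[0,-0.7,0,0,0,0,0,0,0,0,0,0]'>/dev/null; python3 st.py
```

```text
13.25 z 0.04045188632758022 ft tool [ 0.324  -2.1959  4.6607] grip dock [ -0.2876 -58.6091] toe 57.39088759727011 w 0.015600579257082236
   red 111 [469.7838 298.0901] 293.0 304.0
13.55 z 0.04044120374666356 ft tool [-0.4315 -0.3331  4.9824] grip dock [ -0.2563 -58.0901] toe 57.90987692892674 w 0.015891916780735902
   red 106 [469.6981 298.5566] 293.0 304.0
13.85 z 0.04044914925333547 ft tool [-0.5121  1.3048  4.6095] grip dock [ -0.2612 -57.4797] toe 58.52030028434082 w 0.015605650084089316
   red 108 [469.6852 298.8241] 294.0 304.0
14.15 z 0.04042071610334218 ft tool [ 0.579  -2.4593  5.7526] grip dock [ -0.2631 -56.3079] toe 59.69208201493358 w 0.01557226968104644
   red 113 [469.4513 299.9823] 295.0 305.0
```

The knob is coming down (row 298.0 to 300.0; fully down is 301.5). I'll take half-millimetre steps now.

```bash
python3 -m pendant '[0,-0.5,0,0,0,0,0,0,0,0,0,0]'>/dev/null; python3 st.py
python3 -m pendant '[0,-0.5,0,0,0,0,0,0,0,0,0,0]'>/dev/null; python3 st.py
python3 -m pendant '[0,0,0,0,0,0,0,0]'>/dev/null; python3 st.py
```

```text
14.45 z 0.04080014993212952 ft tool [-1.0202 -1.7546  2.2231] grip dock [ -0.0784 -55.96  ] toe 60.04002059871534 w 0.015524442321470216
   red 112 [469.1429 301.5   ] 296.0 307.0
14.75 z 0.040724672542668434 ft tool [-1.2206  1.96    1.0591] grip dock [ -0.0092 -55.8665] toe 60.13345478188534 w 0.015737446569740143
   red 112 [469.2054 301.6518] 296.0 307.0
14.9667 z 0.04064328521346678 ft tool [-1.2938  0.0893  0.6531] grip dock [ -0.0181 -55.8213] toe 60.17865737508758 w 0.01578396329458799
   red 112 [469.2143 301.5536] 296.0 307.0
```

The knob matches its fully-down reference (301.5) and the forces are low. I'll release with a partial opening, so the front finger stays clear of the overhang, and check again.

```bash
python3 -m pendant '[0,0,0,0,0,0,0,0,0,0,0,0,0,0,0,0,0,0,0,0]' 0.25 >/dev/null; python3 st.py
python3 -m pendant '[0,0,-5,0,0,0,-10,0,0,0,-20,0,0,0,-25,0,0,0,-25,0]'>/dev/null; python3 st.py
python3 -m pendant '[0,0,-25,0,0,15,-25,0,0,25,-20,0,0,25,0,0,0,25,0,0]'>/dev/null
python3 -m pendant '[0,25,0,0,0,25,0,0,0,25,0,0,0,15,0,0,0,0,0,0]'; python3 st.py
python3 - <<'E'
from h import *
t=capture("top");s=capture("scene")
cv2.imwrite("pics/t7.png",np.clip(np.hstack([cv2.resize(s[220:360,370:520,::-1],None,fx=3,fy=3),cv2.resize(t[215:345,130:290,::-1],None,fx=2.1,fy=3.2308)])*1.6,0,255).astype(np.uint8)[:,:800])
cv2.imwrite("pics/top7.png",t[:,:,::-1])
for n,i in(("scene",s),("top",t)):   # bystanders: change vs. start
    d=cv2.absdiff(cv2.imread(f"pics/{n}0.png")[:,:,::-1],i).max(2)
    for k,P in(("box",[.66,.02,.012]),):pass
    boxes={"top":{"box":(265,92,320,158),"dish":(415,108,470,168),"drop":(310,328,352,358)},"scene":{"box":(188,315,272,380),"dish":(115,240,180,282),"drop":(355,190,382,232)}}[n]
    for k,(x0,y0,x1,y1) in boxes.items(): print(n,k,(d[y0:y1,x0:x1]>50).sum())
E
```

```text
15.4333 z 0.040605392041789395 ft tool [0.2071 0.1218 0.2158] grip dock [  0.0079 -55.7195] toe 60.280503149706185 w 0.03497067886685762
   red 112 [469.2321 301.6429] 296.0 307.0
15.9 z 0.12700760438985215 ft tool [ 0.5865 -0.0148 -0.6147] grip dock [ -0.4433 -55.8122] toe 60.187799713588014 w 0.03536610881728706
   red 112 [469.3393 301.5   ] 296.0 307.0
clock: 16.78
eef_pos: [0.4638, -0.0326, 0.1964]
tool_rot: [[0.976, -0.219, 0.001], [-0.219, -0.976, -0.001], [0.002, 0.001, -1.0]]
ft_force: [0.2, -0.1, 0.0]
grip_width: 0.0354
16.7833 z 0.19641287081344475 ft tool [ 0.1978  0.0704 -0.0161] grip dock [   0.0778 -237.8382] toe -121.83822586497584 w 0.0353902414169773
   red 110 [469.3273 301.4909] 296.0 307.0
scene box 0
scene dish 0
scene drop 0
top box 0
top dish 0
top drop 498
```

View pics/t7.png

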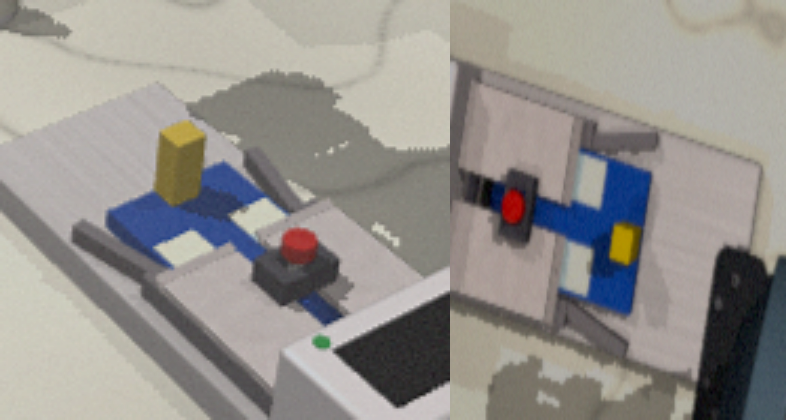

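The knob is fully down on its block, and the carrier lies flat and straight under the overhang with the gripper clear. The dropper is hidden by the arm in the top view only, and the scene view shows no change there. I'm handing in.

```bash
python3 st.py; python3 -c "
from bench import robot;print(robot.sign_off())"
```

```text
16.9333 z 0.19596844385083373 ft tool [-0.4683  0.0019 -0.6343] grip dock [  -0.1199 -235.3104] toe -119.31040454446031 w 0.03528976871971527
   red 112 [469.3661 301.4375] 296.0 307.0
the job is handed in; nothing more can be done
None
```

The carrier is in the slide reader with the plunger dropped into its notch, and I handed the job in at about 17 s with the gripper clear. I gripped it by the ±y faces of the yellow grip and laid it flat on the deck. I then slid it under the overhang in small steps until the plunger dropped.

**Plunger:** the knob rose about 3.5 pixel rows while riding on the carrier. It came back to its original row (301.5) as the plunger dropped, and stayed there after release, withdrawal and a last look before hand-in.

**Forces:** the push readings between steps stayed within about ±2.5 N, which is mostly sensor noise. I never clearly felt the buffer or the 5–12 N of push you mentioned, so the camera is my evidence that it locked, not the force. The vertical reading never passed 6 N under the overhang. On the last two steps the arm moved less than the 0.5 mm commanded.

**Bystanders:** the slide box and petri dish showed no change in either view. The dropper showed no change in the scene view. The top-view check of it was no use because the arm was in the way.

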